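# Fit the stop ring and hold the syringe down on the sprung filling port

### The arm

A 7-joint arm with a two-finger parallel gripper is mounted at the origin on the work surface. World frame = base frame: x ahead of the robot, y to its left, z up, the work surface at z = 0. Lengths are in m, angles in rad, forces in N, time in s.
With the tool pointing down it reaches from about 0.4 to 0.85 m from the base axis. Payload 10.4 kg.
Tool frame: the origin (TCP) lies at the very end of the fingers, on their centre line; the grasp point (between the pads) lies 19 mm behind it; z points along the fingers, y is the direction in which the jaws open and shut (so a half turn about z gives the same grasp; the last joint's range is limited). The gripper opens to 87 mm and grips with 3 to 60 N. Pads are 19 mm wide; open, the fingers measure 117 mm over their backs; the gripper's body (75 mm by 190 mm) begins 51 mm behind the grasp point.
Start: joints at [-1.27, 0.332, -0.065, 1.46, 0.022, 1.35, -0.088], TCP at [0.199, 0.593, 0.223] pointing down, gripper open.
Joint ranges: [-2.6, 2.6], [-0.5, 2.12], [-1.47, 1.34], [0.16, 2.42], [-1.27, 4.41], [0.06, 2.06], [-2.6, 2.6]. Speed limits (rad/s): [2.22, 2.22, 2.79, 2.79, 3.14, 3.14, 3.14].

### API

Orientations are given as a unit quaternion [x, y, z, w].
In Python, from bench import read_state, camera, close_job gives the robot as it stands.
- The arm moves only by the shell command python3 -m inch 'ROWS' [OPENING] [FORCE]. ROWS is JSON, a list of rows, each a list of 6 numbers: the shift along the tool's x, y, z as a fraction of full scale, then the turn, a rotation vector about the tool's x, y, z as a fraction of full scale. In form: [[tx, ty, tz, ax, ay, az], ...]. A call has 1 to 5 rows; each row shifts and turns the commanded pose from where the row before left it, along the tool's axes as they then stand; what a row does not reach is not made up. Full scale, the value 1, is 0.04 m for a shift and 120 degrees for a turn. A row lasts 1/8 s, in which the tool goes at most 62.5 mm and 10.7 degrees, less where a joint would pass 70% of its speed; a pose out of reach is approached as far as the arm can. A call with a number of a shift or a turn outside -1 to 1 is refused whole. A call with a gripper value outside its range is refused whole. OPENING is the opening, from -1 (shut) to 1 (fully open), so that 0 is half open, set as the call begins (- or left out, the last holds). The fingers move at their own pace and stop on an object; FORCE is the grip in N (left out, the last holds). Time passes only in rows, so rows that do not move let the fingers close. It gives the time, the measured TCP pose, the force and the opening at its end, in the units of the state.
- read_state(): the state, without advancing time (a new reading comes with each control period).
- camera(name): name is "scene" or "top" or "wrist"; returns a dict with "img" (480x640x3 uint8, red, green, blue), "depth" (480x640 float32, m along the optical axis (not along the pixel's ray), 0 where there is no reading), "fx", "fy", "cx", "cy" (pixels), "position" and "orientation" of the camera in the world; the wrist camera has in their place "tool_from_camera" (4x4, takes a point from camera to tool coordinates, whose origin is the TCP and whose axes are the flange's). Camera axes: x right, y down, z forward; pixel columns grow to the right and rows downward; lengths in m; the calibration is good to about 2 mm. The wrist camera is an equidistant fisheye: a pixel r from the principal point sees the ray r / f radians off the axis. A picture is of the moment at which its call begins: read the wrist's pose just before it.
- close_job(): hands the job in, once; it reports no verdict.
The state is a dict: "time": time; "joint_positions": joint angles; "joint_vel": joint speeds; "joint_torque": joint torques, N m; "ee_pos": TCP position; "eef_rot": TCP orientation; "ft_force": force on the tool from outside, world axes, zero at the start; "torque": the same for the moment, N m; "width": finger opening in m.
Only numpy, scipy, OpenCV 4.12 (cv2) and the standard library are available. Lean on these libraries where they do the work, as an engineer would, in place of code of your own. Each camera call takes 0.05 s, during which the arm holds its last target.

### The job

Thread the wide metal ring over the filling post of the console until it lies flat on the deck, and let go of it. Then lower the syringe, foot down, over the same post and push it down against the sprung sleeve until its foot meets the ring. Finish while still gripping the syringe and holding it firmly down on the ring; leave the dish, the jar and the glove box where they are.

Things in the scene. Friction and masses are not known exactly. Their poses are not given: they have to be found in the camera images.
- console: Low white bench console with a grey flat top (the deck), 200 mm (its x) by 220 mm (its y), deck 60 mm above the table; fixed. Origin at the centre of its underside, z up. A thin flat touch screen lies in the deck at +x; the filling post stands at its x = -35 mm, y = 0.
- port (a point): Point on the deck on the axis of the filling post (foot of the post), 60 mm above the table; z up along the post. The steel post is fixed, upright, 14 mm in diameter, and its tip is 56 mm above this point, the last 8 mm tapering to 6 mm. The deck is flat and free for 60 mm round it except for the screen, which is under 2 mm proud.
- post_tip (a point): Tip of the filling post, 56 mm above the deck, 116 mm above the table.
- plunger_top (a point): Centre of the top face of the dark sprung sleeve that surrounds the post: 24 mm in diameter with a bevelled top edge; the top stands 34 mm above the deck when free and sinks as it is pressed. The post rises 22 mm out of it when it is free.
- plunger (a joint): How far the sprung sleeve is pushed down, m: 0 free (up), grows as it is pressed, 0.014 at its own end of travel. Its spring pushes up with 3 N at 0 and 8 N at 0.010. With the ring lying on the deck, the top of the sleeve is level with the ring's top at 0.010, and that is where the syringe's foot meets the ring (the hard stop).
- ring: Wide plain aluminium ring, outer diameter 56 mm, bore 28 mm, 24 mm high, about 120 g, lying flat on the table. Origin at the centre of its underside (on the bore axis), z up along the bore. Passes over the post and the sprung sleeve with 2 mm to spare all round.
- syringe: Large syringe standing upright on the table, 95 mm tall, about 90 g. White round foot 40 mm in diameter and 38 mm high, with a bore 18 mm in diameter and 38 mm deep open at the underside (it fits the post, not the sleeve); above it a clear rigid barrel 34 mm in diameter from 38 to 84 mm, then a flange 38 mm in diameter and a thumb plate on top, which do not move. Origin at the centre of the underside, z up. Grip the barrel or the foot from above.
- dish: Bystander: steel bowl, 120 mm across, 40 mm high. Origin at the centre of its underside.
- swab_jar: Bystander: white ceramic jar with steel lid, 64 mm across, 85 mm high. Origin at the centre of its underside.
- glove_box: Bystander: cardboard glove box, 120 x 230 x 70 mm. Origin at the centre of its underside.
There are look-alikes about, which are no part of the job. Several things have the shape of the ring; the one meant has the colours described above.

How it is judged:
By the outcome, as a careful person would: the job done as asked, in the order asked, and still so for the second after the job is handed in, while the arm keeps its last pose, push and grip.
It also fails if it takes over 64 s, if anything falls off the work surface, if the arm or the gripper's body presses on something with over 40 N, if the wrist force passes 120 N, or if a joint passes its speed limit or range.

## Working session

There is one attempt and no reset: what is moved stays moved. The work goes in short steps, Python scripts to look and compute and a shell command to move; the robot and the scene stay as the last step left them, time stands still between calls to the robot, and variables do not carry over. Pictures are saved under pics/ and viewed, and the job is handed in when it is done.

```bash
ls; mkdir -p pics; python3 - <<'E'
from bench import read_state, camera
import cv2,numpy as np
s=read_state(); print(s)
for n in ("scene","top","wrist"):
    c=camera(n); np.savez(f"pics/{n}0.npz",**c)
    cv2.imwrite(f"pics/{n}0.png",c["img"][:,:,::-1])
    print(n,{k:v for k,v in c.items() if k not in("img","depth")})
E
```

```text
pics
{'time': 0.0, 'joint_positions': array([-1.26958656,  0.33287978, -0.0647361 ,  1.46096327,  0.02161779,
        1.34994788, -0.08849265]), 'joint_vel': array([-8.93075887e-04, -2.40986844e-03, -5.29478367e-04, -8.35298708e-05,
        4.43785294e-04, -1.12896292e-03, -1.89004609e-03]), 'joint_torque': array([-7.79956554e-04, -6.23257613e+01,  2.41310470e-02, -3.89910936e+01,
       -6.13478338e-02,  3.98213882e-02,  1.64878516e-04]), 'ee_pos': array([0.19872353, 0.59212698, 0.22173865]), 'eef_rot': array([ 1.61165442e-01,  9.86927118e-01, -7.46324111e-04, -8.23544679e-05]), 'ft_force': array([-0.56958891, -0.0346817 , -0.4369432 ]), 'torque': array([ 0.01723561,  0.01813501, -0.03961822]), 'width': 0.08703582467805056}
scene {'fx': 489.7085638378734, 'fy': 489.7085638378734, 'cx': 324.7179314286617, 'cy': 247.83664639285104, 'position': array([ 0.89626204, -0.44909823,  1.11366789]), 'orientation': array([ 0.91138432,  0.3110777 , -0.08814524, -0.25463641])}
top {'fx': 530.1578976568676, 'fy': 530.1578976568676, 'cx': 321.37413332724174, 'cy': 238.7509689927674, 'position': array([0.17723431, 0.03229463, 1.47471022]), 'orientation': array([-0.68748071,  0.716867  , -0.08373397,  0.0803778 ])}
wrist {'fx': 371.64829954431775, 'fy': 371.64829954431775, 'cx': 321.2825518898926, 'cy': 242.46524504173385, 'tool_from_camera': array([[ 7.76151206e-04, -9.57312473e-01, -2.89054022e-01,
         7.90288615e-02],
       [ 9.99999687e-01,  7.87516614e-04,  7.69803720e-05,
         2.09185058e-03],
       [ 1.53940574e-04, -2.89053991e-01,  9.57312784e-01,
        -1.62266715e-01],
       [ 0.00000000e+00,  0.00000000e+00,  0.00000000e+00,
         1.00000000e+00]])}
```

View pics/scene0.png

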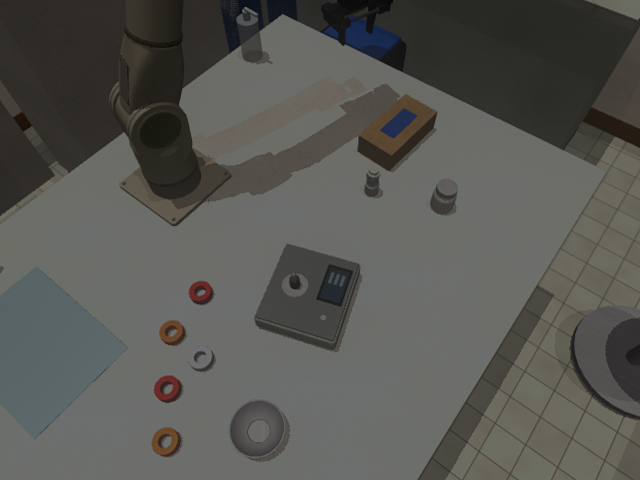

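View pics/top0.png

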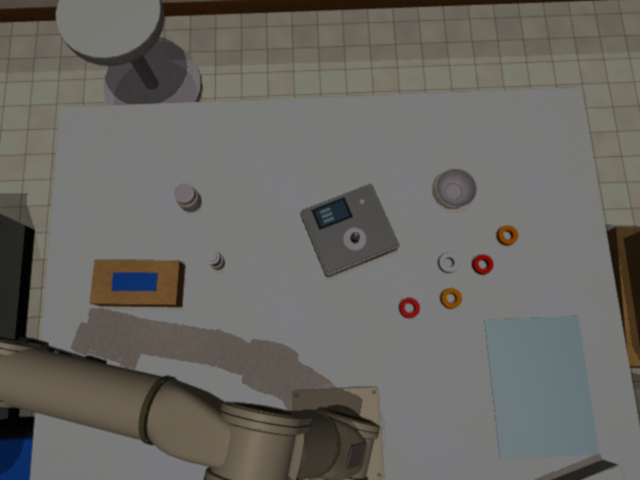

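View pics/wrist0.png

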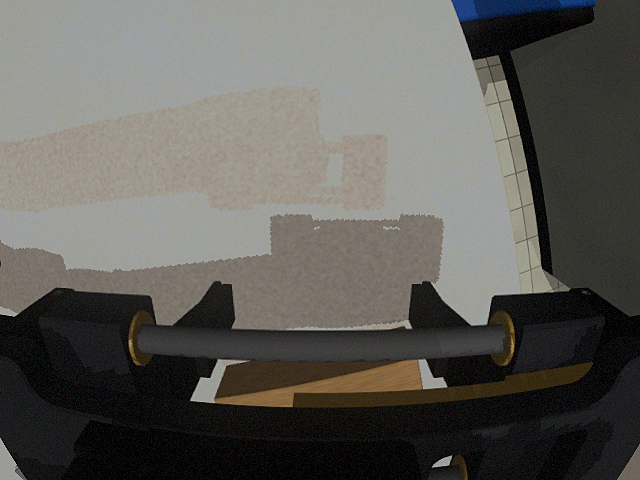

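The scene shows the console at (310,295), the silver ring at (201,358) and the syringe at (372,180). In the top view the ring is at (448,262) with a red ring next to it, the syringe at (216,260) and the post at (354,238).

```bash
cat > h.py <<'E'
import numpy as np,cv2
from scipy.spatial.transform import Rotation as R
def ray(c,u,v):
    d=np.stack([(np.asarray(u,float)-c["cx"])/c["fx"],(np.asarray(v,float)-c["cy"])/c["fy"],np.ones(np.shape(u))],-1)
    return d@R.from_quat(c["orientation"]).as_matrix().T
def onplane(c,u,v,z):
    d=ray(c,u,v);p=c["position"];return p+d*((z-p[2])/d[...,2])[...,None]
def cloud(c):
    v,u=np.mgrid[:480,:640];d=ray(c,u,v);return c["position"]+d*c["depth"][...,None]
def wcloud(c,pos,quat):
    v,u=np.mgrid[:480,:640].astype(float)
    x=(u-c["cx"])/c["fx"];y=(v-c["cy"])/c["fy"];r=np.hypot(x,y);r[r==0]=1e-9
    d=np.stack([np.sin(r)*x/r,np.sin(r)*y/r,np.cos(r)],-1)
    T=c["tool_from_camera"];Rw=R.from_quat(quat).as_matrix()
    o=pos+Rw@T[:3,3];d=d@(Rw@T[:3,:3]).T
    # depth along optical axis
    ok=np.cos(r)>0.05
    pts=o+d*(c["depth"]/np.where(ok,np.cos(r),1))[...,None]
    return pts,o,d
def load(n): return dict(np.load(n))
E
python3 - <<'E'
from h import *
for n in("scene","top"):
    c=load(f"pics/{n}0.npz");P=cloud(c);Z=P[...,2]
    ok=c["depth"]>0
    print(n,"table z med",np.median(Z[200:300,200:300]))
    m=(ok&(Z>0.012)&(Z<0.2)&(P[...,0]>0.2)&(P[...,0]<1.0)&(abs(P[...,1])<0.8)).astype(np.uint8)
    k,l,st,ce=cv2.connectedComponentsWithStats(m)
    for i in range(1,k):
        if st[i,4]<60: continue
        q=P[l==i];col=c["img"][l==i].mean(0).astype(int)
        zt=np.percentile(q[:,2],98);t=q[q[:,2]>zt-.006]
        print(ce[i].round(0),st[i,4],"top z %.3f"%zt,"bbox mid",((q.min(0)+q.max(0))/2).round(3),"ext",(q.max(0)-q.min(0)).round(3),"topmid",((t.min(0)+t.max(0))/2).round(3),col)
E
```

```text
scene table z med 0.0019003470396713462
[396. 130.] 3258 top z 0.076 bbox mid [0.414 0.522 0.046] ext [0.135 0.242 0.068] topmid [0.415 0.522 0.075] [67 56 48]
[372. 180.] 352 top z 0.099 bbox mid [0.47  0.311 0.057] ext [0.038 0.039 0.088] topmid [0.469 0.313 0.097] [71 71 67]
[444. 195.] 701 top z 0.090 bbox mid [0.653 0.389 0.052] ext [0.062 0.062 0.08 ] topmid [0.653 0.392 0.088] [77 74 72]
[308. 296.] 7351 top z 0.067 bbox mid [ 0.544 -0.061  0.065] ext [0.255 0.268 0.105] topmid [ 0.543 -0.06   0.089] [63 64 62]
[200. 291.] 340 top z 0.029 bbox mid [ 0.32  -0.214  0.021] ext [0.056 0.055 0.017] topmid [ 0.319 -0.214  0.026] [92 41 39]
[171. 331.] 381 top z 0.029 bbox mid [ 0.341 -0.331  0.022] ext [0.057 0.054 0.021] topmid [ 0.341 -0.331  0.028] [96 64 41]
[200. 357.] 400 top z 0.029 bbox mid [ 0.441 -0.333  0.021] ext [0.057 0.055 0.017] topmid [ 0.441 -0.333  0.027] [ 99 100 100]
[167. 388.] 450 top z 0.029 bbox mid [ 0.432 -0.429  0.022] ext [0.056 0.055 0.019] topmid [ 0.432 -0.429  0.027] [95 43 41]
[256. 427.] 1881 top z 0.043 bbox mid [ 0.652 -0.371  0.029] ext [0.119 0
[... 765 characters left out ...]
0.057] ext [0.04  0.039 0.089] topmid [0.469 0.312 0.097] [97 96 95]
[449. 262.] 254 top z 0.030 bbox mid [ 0.441 -0.333  0.022] ext [0.056 0.054 0.019] topmid [ 0.44  -0.332  0.027] [110 110 113]
[483. 264.] 266 top z 0.030 bbox mid [ 0.431 -0.429  0.023] ext [0.055 0.056 0.02 ] topmid [ 0.431 -0.428  0.029] [110  22  20]
[137. 283.] 4222 top z 0.076 bbox mid [0.414 0.523 0.047] ext [0.132 0.239 0.068] topmid [0.414 0.522 0.075] [80 65 52]
[451. 298.] 265 top z 0.030 bbox mid [ 0.341 -0.331  0.023] ext [0.053 0.055 0.021] topmid [ 0.34  -0.331  0.029] [114  69  16]
[409. 307.] 263 top z 0.030 bbox mid [ 0.319 -0.214  0.022] ext [0.055 0.055 0.021] topmid [ 0.319 -0.214  0.028] [114  30  27]
```

```bash
python3 - <<'E'
from h import *
for n in("scene","top"):
    c=load(f"pics/{n}0.npz");P=cloud(c);x,y,z=np.moveaxis(P,-1,0)
    A=(abs(x-.54)<.15)&(abs(y+.06)<.15)
    for lo,hi in((.085,.1),(.09,.105),(.1,.13),(.108,.13)):
        q=P[A&(z>lo)&(z<hi)]
        print(n,lo,hi,len(q),((q.min(0)+q.max(0))/2).round(4),q.mean(0).round(4),q.max(0).round(4) )
    q=P[A&(z>.05)&(z<.066)][:,:2].astype(np.float32)
    r=cv2.minAreaRect(q);print(r)
    m=A&(z>.05)&(z<.067); im=c["img"].astype(int)
    v,u=np.nonzero(A&(z>.075));print("px",u.min(),u.max(),v.min(),v.max())
    a,b,e,f=u.min()-25,u.max()+25,v.min()-25,v.max()+25
    cv2.imwrite(f"pics/post_{n}.png",cv2.resize(c["img"][e:f,a:b,::-1],None,fx=7,fy=7,interpolation=cv2.INTER_NEAREST)); print(a,e)
E
```

```text
scene 0.085 0.1 54 [ 0.5098 -0.0721  0.0924] [ 0.5119 -0.0755  0.0929] [ 0.5219 -0.0605  0.0996]
scene 0.09 0.105 53 [ 0.5098 -0.0728  0.0975] [ 0.512  -0.0751  0.0954] [ 0.5219 -0.0619  0.1048]
scene 0.1 0.13 37 [ 0.5101 -0.0722  0.1092] [ 0.5111 -0.0733  0.1108] [ 0.5164 -0.0661  0.1174]
scene 0.108 0.13 26 [ 0.5101 -0.072   0.1127] [ 0.511  -0.0724  0.1135] [ 0.5164 -0.0661  0.1174]
((0.5425329804420471, -0.061294496059417725), (0.19985300302505493, 0.21711422502994537), 19.67726707458496)
px 289 299 273 286
264 248
top 0.085 0.1 37 [ 0.5088 -0.0719  0.0919] [ 0.5067 -0.0715  0.0927] [ 0.5197 -0.0609  0.0987]
top 0.09 0.105 36 [ 0.5093 -0.0719  0.0973] [ 0.5072 -0.0714  0.0946] [ 0.5197 -0.0609  0.1046]
top 0.1 0.13 25 [ 0.5088 -0.0723  0.11  ] [ 0.5077 -0.0717  0.1107] [ 0.5156 -0.0656  0.1186]
top 0.108 0.13 17 [ 0.5091 -0.0733  0.1136] [ 0.5076 -0.0719  0.1131] [ 0.5148 -0.0678  0.1186]
((0.5413486361503601, -0.06036198139190674), (0.19980160892009735, 0.21956633031368256), 19.828582763671875)
px 351 359 232 241
326 207
```

View pics/post_top.png

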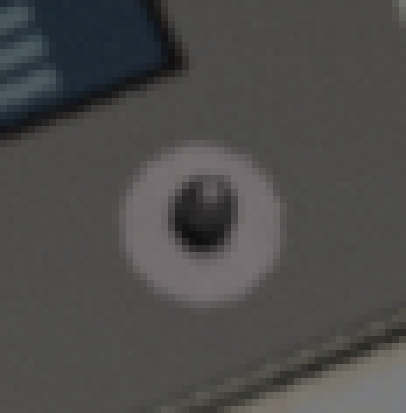

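View pics/post_scene.png

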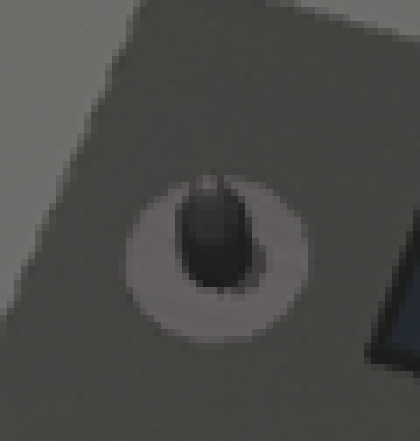

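Both views agree: the ring is at (0.441,-0.333), the syringe at (0.469,0.312), and the post at (0.509,-0.072), which matches the console centre and yaw. I'm swinging the arm towards the ring.

```bash
python3 -m inch '[[-0.95,-0.67,0,0,0,0],[-0.95,-0.67,0,0,0,0],[-0.95,-0.67,0,0,0,0],[-0.95,-0.67,0,0,0,0],[-0.95,-0.67,0,0,0,0]]' 1 20
python3 -m inch '[[-0.95,-0.67,0,0,0,0],[-0.95,-0.67,0,0,0,0],[-0.95,-0.67,0,0,0,0],[-0.95,-0.67,0,0,0,0],[0,0,0,0,0,0]]'
cat >> h.py <<'E'
def go(target,yawj=None):
    """print shift in tool units (full scale 0.04 m) to world target, turn to tool-down with jaw azimuth yawj deg (mod 180)"""
    from bench import read_state
    s=read_state();M=R.from_quat(s["eef_rot"])
    d=np.asarray(target)-s["ee_pos"];u=M.inv().apply(d)/.04
    y=M.as_matrix()[:,1];az=np.degrees(np.arctan2(y[1],y[0]))
    # tilt fix
    a=np.radians(az if yawj is None else az+((yawj-az+90)%180-90))
    Y=np.array([np.cos(a),np.sin(a),0]);Z=np.array([0,0,-1.]);X=np.cross(Y,Z)
    rv=(M.inv()*R.from_matrix(np.stack([X,Y,Z],1))).as_rotvec(degrees=True)/120
    print("t %.2f pos"%s["time"],s["ee_pos"].round(4),"jaw az %.1f"%az,"F",s["ft_force"].round(1),"w %.4f"%s["width"],"q",s["joint_positions"].round(2))
    print("units",u.round(3),"turn",rv.round(4))
E
python3 -c "
from h import *
go([.441,-.333,.15],45)"
```

```text
time: 0.78
ee_pos: [0.337, 0.4036, 0.2224]
eef_rot: [0.161, 0.987, -0.0, -0.0]
ft_force: [0.8, -0.1, -0.1]
width: 0.0868
time: 1.4
ee_pos: [0.4483, 0.2515, 0.2225]
eef_rot: [0.164, 0.986, -0.0, 0.0]
ft_force: [0.4, 0.2, -0.6]
width: 0.0869
t 1.40 pos [0.4483 0.2515 0.2225] jaw az 71.1 F [ 0.4  0.2 -0.6] w 0.0869 q [-0.81  0.08  0.22  1.76 -0.02  1.3   0.66]
units [ -4.561 -13.881   1.825] turn [-2.000e-04  4.000e-04  2.174e-01]
```

```bash
python3 -m inch '[[0,0,0,0,0,0.073],[0,0,0,0,0,0.073],[0,0,0,0,0,0.073],[0,0,0,0,0,0]]'
python3 -c "
from h import *
go([.441,-.333,.18],45)"
```

```text
time: 1.9
ee_pos: [0.4457, 0.2558, 0.2223]
eef_rot: [0.38, 0.925, -0.0, -0.0]
ft_force: [-0.3, -1.0, -1.0]
width: 0.0868
t 1.90 pos [0.4457 0.2558 0.2223] jaw az 45.3 F [-0.3 -1.  -1. ] w 0.0868 q [-0.83  0.08  0.23  1.76 -0.02  1.3   0.2 ]
units [-10.273 -10.545   1.058] turn [-0.0001 -0.0001  0.0024]
```

```bash
A='[-0.93,-0.96,0,0,0,0]'; python3 -m inch '[[-0.93,-0.96,0,0,0,0],[-0.93,-0.96,0,0,0,0],[-0.93,-0.96,0,0,0,0],[-0.93,-0.96,0,0,0,0],[-0.93,-0.96,0,0,0,0]]'
python3 -m inch '[[-0.93,-0.96,0,0,0,0],[-0.93,-0.96,0,0,0,0],[-0.93,-0.96,0,0,0,0],[-0.93,-0.96,0,0,0,0],[-0.93,-0.96,0.5,0,0,0]]'
python3 -m inch '[[-0.93,-0.96,0.5,0,0,0],[0,0,0,0,0,0],[0,0,0,0,0,0]]'
python3 - <<'E'
from h import *
from bench import camera,read_state
go([.441,-.333,.08],45)
s=read_state();c=camera("wrist");np.savez("pics/w1.npz",pos=s["ee_pos"],quat=s["eef_rot"],**c)
cv2.imwrite("pics/w1.png",c["img"][:,:,::-1])
P,o,d=wcloud(c,s["ee_pos"],s["eef_rot"]);z=P[...,2]
m=(abs(P[...,0]-.44)<.045)&(abs(P[...,1]+.333)<.045)&(z>.015)&(z<.035)
q=P[m];print(len(q),np.median(q,0) if len(q) else 0, ((q.min(0)+q.max(0))/2),q.max(0)-q.min(0))
E
```

```text
time: 2.52
ee_pos: [0.4426, -0.0134, 0.2226]
eef_rot: [0.379, 0.925, 0.0, 0.0]
ft_force: [0.0, 0.0, -0.1]
width: 0.0866
time: 3.15
ee_pos: [0.4405, -0.2808, 0.2035]
eef_rot: [0.379, 0.926, 0.001, 0.002]
ft_force: [1.8, 0.2, -0.3]
width: 0.0873
time: 3.52
ee_pos: [0.439, -0.3323, 0.1823]
eef_rot: [0.38, 0.925, 0.0, -0.0]
ft_force: [0.1, 0.2, 0.2]
width: 0.0869
t 3.52 pos [ 0.439  -0.3323  0.1823] jaw az 45.3 F [0.1 0.2 0.2] w 0.0869 q [-0.19  0.25  0.88  1.75 -0.21  1.23  1.54]
units [-0.05   0.023  2.557] turn [-0.0001 -0.0004  0.0027]
2306 [ 0.44139828 -0.33090096  0.02396862] [ 0.44230366 -0.33131361  0.02093025] [0.05577103 0.05557107 0.01185692]
```

View pics/w1.png

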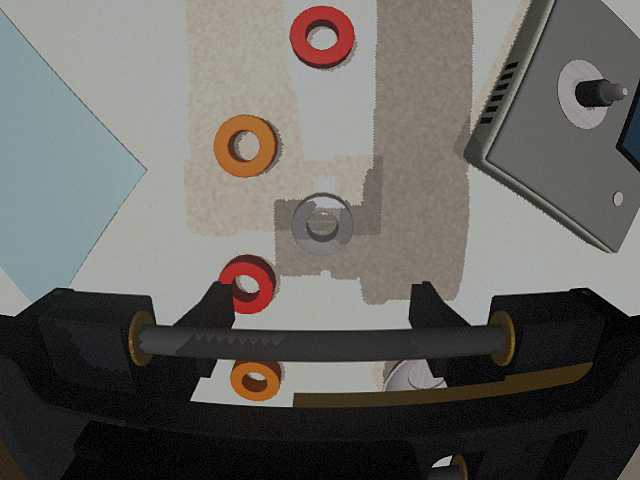

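The wrist view shows the silver ring at (322,224), measured at (0.442,-0.331). That is within 2 mm of the fixed cameras. Descending to grip.

```bash
python3 -c "
from h import *
go([.4415,-.332,.005],45)"
python3 -m inch '[[-0.05,0.04,0.9,0,0,0],[0,0,0.9,0,0,0],[0,0,0.9,0,0,0],[0,0,0,0,0,0]]'
python3 - <<'E'
from h import *
from bench import camera,read_state
go([.4415,-.332,.005],45)
s=read_state();c=camera("wrist");
cv2.imwrite("pics/w2.png",c["img"][:,:,::-1])
P,o,d=wcloud(c,s["ee_pos"],s["eef_rot"]);z=P[...,2]
m=(abs(P[...,0]-.44)<.045)&(abs(P[...,1]+.333)<.045)&(z>.015)&(z<.035)
q=P[m];print(len(q),np.median(q,0) if len(q) else 0, ((q.min(0)+q.max(0))/2),q.max(0)-q.min(0))
E
```

```text
t 3.58 pos [ 0.4394 -0.3318  0.1827] jaw az 45.4 F [-0.3  0.   0.3] w 0.0869 q [-0.19  0.25  0.88  1.75 -0.21  1.23  1.54]
units [-0.041  0.029  4.443] turn [ 0.0004 -0.0001  0.003 ]
time: 4.08
ee_pos: [0.441, -0.3309, 0.0733]
eef_rot: [0.38, 0.925, 0.001, -0.002]
ft_force: [-0.4, 0.4, 0.8]
width: 0.087
t 4.08 pos [ 0.441  -0.3309  0.0733] jaw az 45.4 F [-0.4  0.4  0.8] w 0.0870 q [-0.12  0.4   0.82  1.86 -0.34  1.03  1.63]
units [-0.034 -0.011  1.709] turn [ 0.     -0.0016  0.003 ]
4885 [ 0.4405132  -0.32989703  0.02395133] [ 0.44203472 -0.33146173  0.0207288 ] [0.05557129 0.05582949 0.0113743 ]
```

View pics/w2.png

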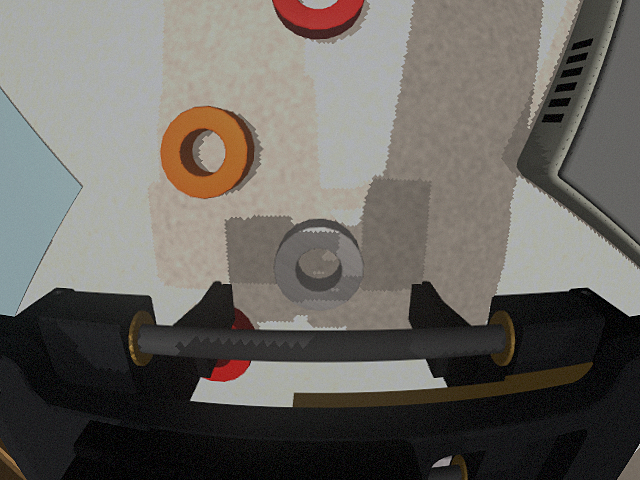

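The ring at (318,265) is centred between the fingers.

```bash
python3 -m inch '[[-0.04,0,0.7,0,0,0],[0,0,0.7,0,0,0],[0,0,0.31,0,0,0],[0,0,0,0,0,0]]'
python3 -c "
from h import *
go([.442,-.3316,.005],45)"
python3 -m inch '[[0,0,0,0,0,0],[0,0,0,0,0,0],[0,0,0,0,0,0],[0,0,0,0,0,0],[0,0,0,0,0,0]]' -1 30
python3 -c "
from h import *
go([.442,-.3316,.005],45)"
```

```text
time: 4.62
ee_pos: [0.443, -0.3343, 0.007]
eef_rot: [0.381, 0.925, 0.0, 0.0]
ft_force: [0.7, -0.4, -0.2]
width: 0.087
t 4.62 pos [ 0.443  -0.3343  0.007 ] jaw az 45.2 F [ 0.7 -0.4 -0.2] w 0.0870 q [-0.05  0.5   0.75  1.89 -0.43  0.91  1.7 ]
units [0.065 0.031 0.049] turn [0.0002 0.0002 0.0018]
time: 5.25
ee_pos: [0.4425, -0.3344, 0.0063]
eef_rot: [0.381, 0.924, 0.0, 0.0]
ft_force: [-0.6, 0.1, 4.1]
width: 0.0559
t 5.25 pos [ 0.4425 -0.3344  0.0063] jaw az 45.2 F [-0.6  0.1  4.1] w 0.0559 q [-0.05  0.51  0.75  1.89 -0.43  0.91  1.7 ]
units [0.059 0.041 0.033] turn [0.0001 0.0001 0.0014]
```

```bash
python3 -m inch '[[0,0,-0.9,0,0,0],[0,0,-0.9,0,0,0],[0,0,-0.9,0,0,0],[0,0,-0.9,0,0,0],[0,0,-0.5,0,0,0]]'
python3 -c "
from h import *
go([.549,-.112,.17],45)"
```

```text
time: 5.88
ee_pos: [0.4426, -0.3347, 0.1717]
eef_rot: [0.381, 0.924, 0.0, 0.001]
ft_force: [0.5, -0.2, -2.4]
width: 0.056
t 5.88 pos [ 0.4426 -0.3347  0.1717] jaw az 45.2 F [ 0.5 -0.2 -2.4] w 0.0560 q [-0.18  0.28  0.89  1.76 -0.23  1.21  1.55]
units [2.04  5.823 0.044] turn [0.0004 0.0006 0.0013]
```

```bash
python3 -m inch '[[0.34,0.97,0,0,0,0],[0.34,0.97,0,0,0,0],[0.34,0.97,0,0,0,0],[0.34,0.97,0,0,0,0],[0.34,0.97,0,0,0,0]]'
python3 -m inch '[[0.34,0.97,0,0,0,0],[0,0,0,0,0,0],[0,0,0,0,0,0]]'
cat > look.py <<'E'
from h import *
from bench import camera,read_state
import sys
n=sys.argv[1]
go([.5092,-.0721,.17],45)
s=read_state();c=camera("wrist");np.savez(f"pics/{n}.npz",pos=s["ee_pos"],quat=s["eef_rot"],**c)
cv2.imwrite(f"pics/{n}.png",c["img"][:,:,::-1])
E
python3 look.py w3; python3 - <<'E'
from h import *
c=load("pics/w3.npz")
P,o,d=wcloud(c,c["pos"],c["quat"])
A=np.hypot(P[...,0]-.509,P[...,1]+.072)<.03
for lo,hi in((.055,.065),(.085,.1),(.1,.109),(.109,.125),(.1145,.12)):
    q=P[A&(P[...,2]>lo)&(P[...,2]<hi)]
    if len(q):print(lo,hi,len(q),q.mean(0).round(4),((q.min(0)+q.max(0))/2).round(4),(q.max(0)-q.min(0)).round(4))
# ring in hand, tool coords
T=c["tool_from_camera"];Q=R.from_quat(c["quat"]).inv().apply((P-c["pos"]).reshape(-1,3)).reshape(P.shape)
m=(abs(Q[...,0])<.04)&(abs(Q[...,1])<.0275)&(Q[...,2]>-.03)&(Q[...,2]<.01)
q=Q[m];print("held",len(q),q.min(0).round(4),q.max(0).round(4))
v,u=np.nonzero(m);print(u.min(),u.max(),v.min(),v.max())
E
```

```text
time: 6.5
ee_pos: [0.5311, -0.1476, 0.1699]
eef_rot: [0.381, 0.924, 0.0, -0.0]
ft_force: [0.8, -0.5, -1.5]
width: 0.0555
time: 6.88
ee_pos: [0.5482, -0.1125, 0.1699]
eef_rot: [0.382, 0.924, -0.0, -0.0]
ft_force: [-0.5, -0.9, -2.5]
width: 0.0561
t 6.88 pos [ 0.5482 -0.1125  0.1699] jaw az 45.1 F [-0.5 -0.9 -2.5] w 0.0561 q [-0.53  0.27  0.77  1.74 -0.2   1.21  1.08]
units [ 1.403  0.028 -0.003] turn [-0.0004 -0.0001  0.0012]
0.055 0.065 4169 [ 0.5079 -0.0719  0.0609] [ 0.509  -0.072   0.0614] [0.0599 0.0598 0.0057]
0.085 0.1 588 [ 0.5098 -0.0687  0.0931] [ 0.5109 -0.0697  0.0932] [0.0235 0.0231 0.0135]
0.1 0.109 65 [ 0.5091 -0.0681  0.1073] [ 0.5108 -0.0695  0.1046] [0.0141 0.0138 0.0087]
0.109 0.125 368 [ 0.5106 -0.0695  0.1129] [ 0.5109 -0.0698  0.1132] [0.0137 0.0137 0.0084]
0.1145 0.12 119 [ 0.5109 -0.0694  0.1159] [ 0.5108 -0.0694  0.1159] [0.0074 0.0083 0.0028]
held 7933 [-0.0259 -0.0275 -0.0298] [0.0302 0.0275 0.0067]
250 379 243 367
```

View pics/w3.png

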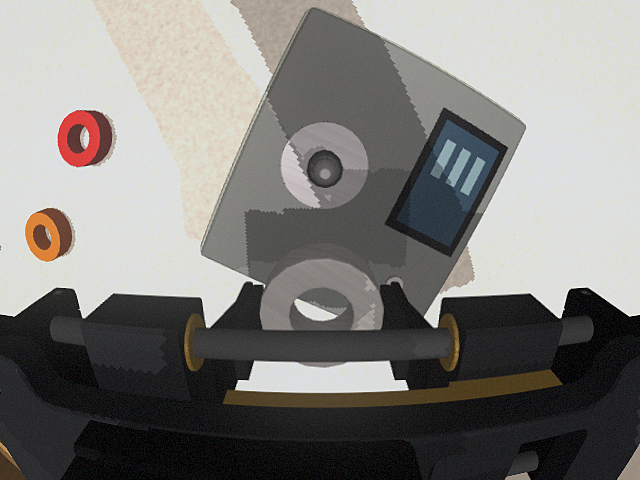

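The wrist view shows the post tip at (324,170) and the held ring at (320,307), both clear. I'll measure both in the tool frame so that calibration errors cancel.

```bash
python3 - <<'E'
from h import *
c=load("pics/w3.npz")
P,o,d=wcloud(c,c["pos"],c["quat"])
Q=R.from_quat(c["quat"]).inv().apply((P-c["pos"]).reshape(-1,3)).reshape(P.shape)
m=(abs(Q[...,0])<.035)&(abs(Q[...,1])<.032)&(Q[...,2]>-.035)&(Q[...,2]<.012)
print(np.histogram(Q[m][:,2],bins=np.arange(-.035,.012,.002)))
zt=None
t=m&(abs(Q[...,2]+.0175)<.0025)
print("med top z",np.median(Q[t][:,2]))
from scipy.optimize import least_squares
# outer/inner edges of the top face: radial extremes
q=Q[t]
def ctr(q):
    c0=np.array([.002,0.])
    for _ in range(10):
        a=np.arctan2(q[:,1]-c0[1],q[:,0]-c0[0]);r=np.hypot(*(q[:,:2]-c0).T)
        E=[]
        for k in np.linspace(-np.pi,np.pi,73)[:-1]:
            s=(abs((a-k+np.pi)%(2*np.pi)-np.pi)<.04)
            if s.sum()>2: E.append(np.append(q[s][np.argmin(r[s]),:2],r[s].min()))
        E=np.array(E);E=E[abs(E[:,2]-.014)<.004]
        f=least_squares(lambda p:np.hypot(E[:,0]-p[0],E[:,1]-p[1])-p[2],[*c0,.014],loss="soft_l1",f_scale=.0005).x
        c0=f[:2]
    return f,len(E)
print("bore fit",ctr(q))
B=(abs(Q[...,2]+.0175)<.006);
A=np.hypot(P[...,0]-.511,P[...,1]+.07)<.03
for lo,hi in((.109,.125),(.1145,.12)):
    s=Q[A&(P[...,2]>lo)&(P[...,2]<hi)];print("post tool",((s.min(0)+s.max(0))/2).round(4))
# fingers: y of inner edges near tool z -0.02
for x in (-.005,0,.005):
    f=Q[(abs(Q[...,0]-x)<.004)&(Q[...,2]<.005)&(Q[...,2]>-.03)&(abs(Q[...,1])<.06)]
    y=np.sort(f[:,1]);print(x,y[y<-.0285][-3:],y[y>.0285][:3],y[:1],y[-1:])
E
```

```text
(array([  49,   54,   65,   83,  117,  107,   84,  145, 4556, 1092,  276,
        261,  240,  247,  257,  290,  298,  274,  230,  157,   20,    0,
          0]), array([-0.035, -0.033, -0.031, -0.029, -0.027, -0.025, -0.023, -0.021,
       -0.019, -0.017, -0.015, -0.013, -0.011, -0.009, -0.007, -0.005,
       -0.003, -0.001,  0.001,  0.003,  0.005,  0.007,  0.009,  0.011]))
med top z -0.017625089951636027
bore fit (array([0.00240652, 0.0020089 , 0.01391172]), 49)
post tool [0.0565 0.004  0.0567]
post tool [0.0571 0.0043 0.0539]
-0.005 [] [0.02851166 0.02857758 0.02869262] [-0.02612149] [0.03005709]
0 [] [0.02851166 0.0285461  0.02855194] [-0.02684995] [0.03112648]
0.005 [] [0.0285461  0.02855194 0.02860879] [-0.02684995] [0.03114655]
```

Moving above the post, then looking down through the bore.

```bash
python3 -c "
from h import *
go([.511,-.073,.15],45)"
python3 -m inch '[[0.7,0.03,0,0,0,0],[0.67,0.03,0,0,0,0],[0,0,0.5,0,0,0],[0,0,0.25,0,0,0],[0,0,0,0,0,0]]'
python3 look.py w4; python3 -c "
from h import *
go([.511,-.073,.15],45)"
```

```text
t 6.92 pos [ 0.5481 -0.113   0.17  ] jaw az 45.1 F [-0.1 -0.3 -1.1] w 0.0561 q [-0.53  0.27  0.77  1.74 -0.2   1.21  1.08]
units [1.363 0.055 0.5  ] turn [-0.0003 -0.      0.0007]
time: 7.55
ee_pos: [0.511, -0.0724, 0.1397]
eef_rot: [0.382, 0.924, -0.0, -0.001]
ft_force: [-0.5, 0.5, -0.7]
width: 0.0559
t 7.55 pos [ 0.511  -0.0724  0.1397] jaw az 45.1 F [-0.5  0.5 -0.7] w 0.0559 q [-0.63  0.18  0.76  1.89 -0.14  1.13  0.97]
units [ 0.037 -0.026 -0.759] turn [-0.0006 -0.0003  0.0006]
t 7.60 pos [ 0.5114 -0.0724  0.1402] jaw az 45.1 F [ 0.6  0.3 -0.5] w 0.0558 q [-0.63  0.18  0.76  1.88 -0.14  1.13  0.97]
units [-0.004 -0.019 -0.245] turn [-0.0003  0.      0.0007]
```

View pics/w4.png

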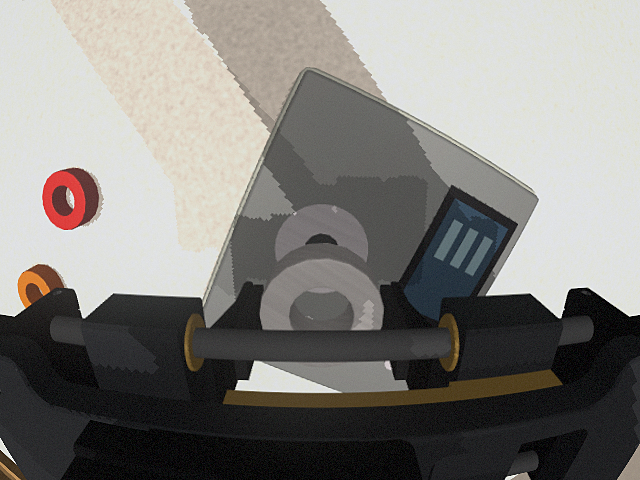

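The ring sits above the post, but the tip can't be seen through the bore at (321,303) yet. I'll lower 22 mm, so the tip is just inside.

```bash

python3 -m inch '[[0,0,0.28,0,0,0],[0,0,0.28,0,0,0],[0,0,0.25,0,0,0],[0,0,0,0,0,0]]'
python3 look.py w5; python3 - <<'E'
from h import *
c=load("pics/w5.npz")
cv2.imwrite("pics/w5c.png",cv2.resize(c["img"][220:360,230:410,::-1],None,fx=4,fy=4))
P,o,d=wcloud(c,c["pos"],c["quat"])
Q=R.from_quat(c["quat"]).inv().apply((P-c["pos"]).reshape(-1,3)).reshape(P.shape)
m=(np.hypot(Q[...,0]-.0024,Q[...,1]-.002)<.0125)&(Q[...,2]>-.015)
q=Q[m];print(np.histogram(q[:,2],bins=np.arange(-.015,.06,.003)))
t=m&(Q[...,2]<.006);s=Q[t];print(len(s),s.min(0),s.max(0))
E
```

```text
time: 8.1
ee_pos: [0.5109, -0.0715, 0.1067]
eef_rot: [0.381, 0.924, -0.001, -0.001]
ft_force: [-0.9, -0.1, -1.2]
width: 0.0559
t 8.10 pos [ 0.5109 -0.0715  0.1067] jaw az 45.2 F [-0.9 -0.1 -1.2] w 0.0559 q [-0.62  0.23  0.75  1.92 -0.18  1.06  1.  ]
units [ 0.02  -0.043 -1.581] turn [-0.0007 -0.0005  0.0014]
(array([  0, 101, 167, 184, 171,  51,  17,   7,  10,  85,  14,   0,   0,
         0,   0,   0,   0,   0,   0,   0,   0,   0,   0,   0]), array([-1.50000000e-02, -1.20000000e-02, -9.00000000e-03, -6.00000000e-03,
       -3.00000000e-03, -3.46944695e-18,  3.00000000e-03,  6.00000000e-03,
        9.00000000e-03,  1.20000000e-02,  1.50000000e-02,  1.80000000e-02,
        2.10000000e-02,  2.40000000e-02,  2.70000000e-02,  3.00000000e-02,
        3.30000000e-02,  3.60000000e-02,  3.90000000e-02,  4.20000000e-02,
        4.50000000e-02,  4.80000000e-02,  5.10000000e-02,  5.40000000e-02,
        5.70000000e-02]))
691 [-0.00416212 -0.00582329 -0.01087426] [0.00881668 0.00824882 0.00526237]
```

View pics/w5c.png

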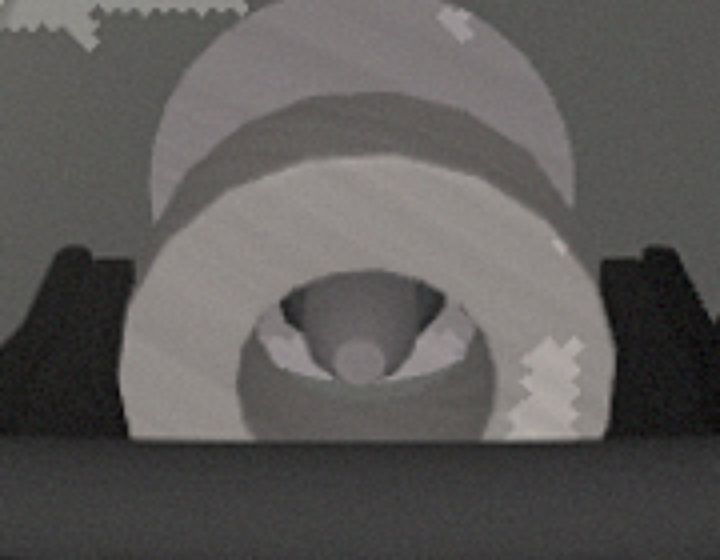

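The tip is inside the bore, at crop (360,360). Ring and post agree within about 0.8 mm, so a small correction and then down past the sleeve.

```bash

python3 -m inch '[[-0.01,-0.02,0,0,0,0],[0,0,0.13,0,0,0],[0,0,0.13,0,0,0],[0,0,0.1,0,0,0],[0,0,0,0,0,0]]'
python3 look.py w6; python3 - <<'E'
from h import *
c=load("pics/w6.npz")
cv2.imwrite("pics/w6c.png",cv2.resize(c["img"][220:360,230:410,::-1],None,fx=4,fy=4))
E
```

```text
time: 8.78
ee_pos: [0.5109, -0.0723, 0.0929]
eef_rot: [0.381, 0.924, -0.0, -0.0]
ft_force: [0.5, 0.5, -1.3]
width: 0.0557
t 8.78 pos [ 0.5109 -0.0723  0.0929] jaw az 45.2 F [ 0.5  0.5 -1.3] w 0.0557 q [-0.61  0.25  0.75  1.93 -0.2   1.03  1.02]
units [ 0.034 -0.029 -1.927] turn [-0.0003 -0.0002  0.0014]
```

View pics/w6c.png

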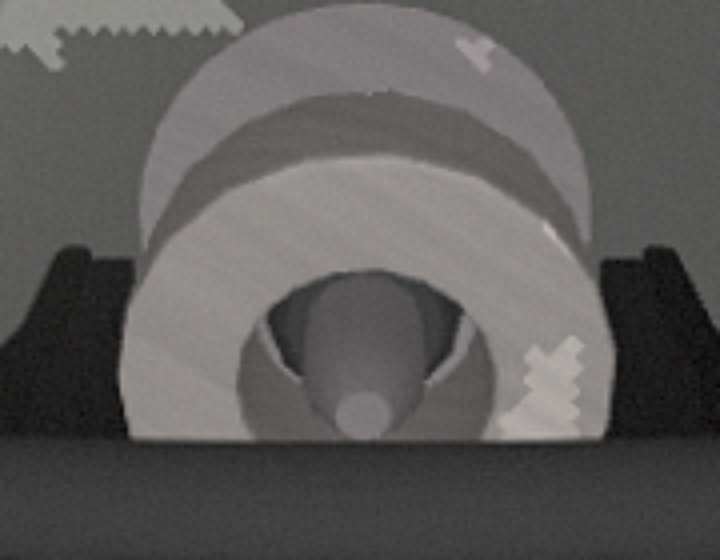

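The ring bottom is past the sleeve top with no contact force. Continuing down to the deck.

```bash

python3 -m inch '[[0,0,0.15,0,0,0],[0,0,0.15,0,0,0],[0,0,0.15,0,0,0],[0,0,0.13,0,0,0],[0,0,0,0,0,0]]'
python3 -c "
from h import *
go([.511,-.073,.0664],45)"
```

```text
time: 9.45
ee_pos: [0.5109, -0.0723, 0.0697]
eef_rot: [0.381, 0.924, -0.0, -0.0]
ft_force: [-0.2, 0.8, -1.7]
width: 0.0559
t 9.45 pos [ 0.5109 -0.0723  0.0697] jaw az 45.2 F [-0.2  0.8 -1.7] w 0.0559 q [-0.59  0.29  0.73  1.95 -0.23  0.99  1.04]
units [-0.014 -0.011  0.082] turn [-0.0003 -0.0002  0.0014]
```

```bash

python3 -m inch '[[0,0,0.04,0,0,0],[0,0,0.04,0,0,0],[0,0,0,0,0,0]]'
python3 -m inch '[[0,0,0.02,0,0,0],[0,0,0,0,0,0]]'
```

```text
time: 9.82
ee_pos: [0.5112, -0.0722, 0.0669]
eef_rot: [0.381, 0.924, 0.0, -0.0]
ft_force: [0.5, 0.9, -1.7]
width: 0.056
time: 10.07
ee_pos: [0.5113, -0.0723, 0.0663]
eef_rot: [0.381, 0.924, 0.0, 0.0]
ft_force: [-1.3, -0.3, 2.5]
width: 0.0559
```

Contact with the deck. Releasing.

```bash

python3 -m inch '[[0,0,0,0,0,0],[0,0,0,0,0,0],[0,0,0,0,0,0],[0,0,0,0,0,0],[0,0,0,0,0,0]]' 1
python3 -m inch '[[0,0,-0.6,0,0,0],[0,0,-0.8,0,0,0],[0,0,-0.8,0,0,0],[0,0,-0.8,0,0,0],[0,0,-0.8,0,0,0]]'
python3 look.py w7; python3 - <<'E'
from h import *
c=load("pics/w7.npz")
P,o,d=wcloud(c,c["pos"],c["quat"])
for lo,hi in((.081,.0875),(.112,.12)):
  m=(np.hypot(P[...,0]-.511,P[...,1]+.0715)<.034)&(P[...,2]>lo)&(P[...,2]<hi)
  q=P[m];print(len(q),((q.min(0)+q.max(0))/2).round(4),(q.max(0)-q.min(0)).round(4),np.median(q[:,2]))
q=P[(np.hypot(P[...,0]-.511,P[...,1]+.0715)<.034)&(P[...,2]>.081)&(P[...,2]<.0875)]
A=np.c_[q[:,:2],np.ones(len(q))];co=np.linalg.lstsq(A,q[:,2],rcond=None)[0];print("tilt",co[:2])
go([.469,.312,.2],45)
E
```

```text
time: 10.7
ee_pos: [0.5112, -0.0722, 0.0661]
eef_rot: [0.381, 0.924, 0.0, -0.0]
ft_force: [0.8, 0.9, 0.0]
width: 0.0864
time: 11.32
ee_pos: [0.5111, -0.0723, 0.2192]
eef_rot: [0.381, 0.924, 0.0, 0.0]
ft_force: [-0.6, 0.1, -0.1]
width: 0.087
t 11.32 pos [ 0.5111 -0.0723  0.2192] jaw az 45.2 F [-0.6  0.1 -0.1] w 0.0870 q [-0.67  0.09  0.78  1.79 -0.07  1.29  0.91]
units [ 0.037 -0.03   1.23 ] turn [ 0.0001 -0.      0.0013]
2564 [ 0.5112 -0.0692  0.0842] [0.055  0.056  0.0062] 0.08401591830653063
127 [ 0.5105 -0.0698  0.1147] [0.0093 0.0098 0.0053] 0.11517095554803514
tilt [ 0.00194499 -0.00184874]
t 11.38 pos [ 0.5128 -0.0727  0.2231] jaw az 45.1 F [ 1.9 -0.5  4.4] w 0.0870 q [-0.67  0.09  0.78  1.78 -0.07  1.29  0.91]
units [7.564 6.041 0.581] turn [0.002  0.0014 0.0011]
```

View pics/w7.png

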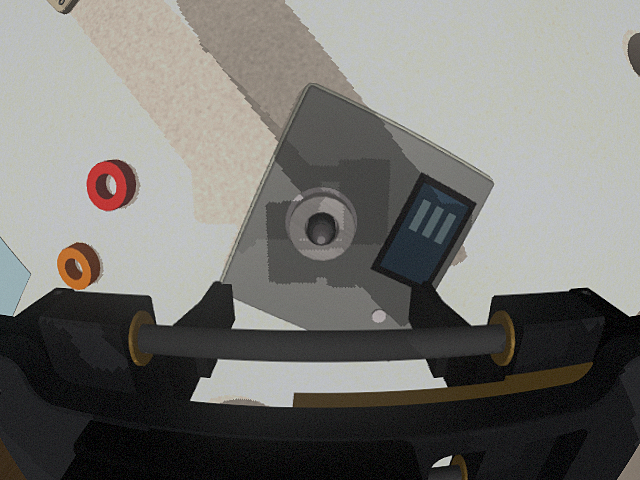

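The ring lies flat, top at 84.0 mm, with the sleeve and post through it at (320,228). Next the syringe.

```bash
python3 -m inch '[[0.94,0.76,0,0,0,0],[0.94,0.76,0,0,0,0],[0.94,0.76,0,0,0,0],[0.94,0.76,0,0,0,0],[0.94,0.76,0,0,0,0]]'
python3 -m inch '[[0.94,0.76,0,0,0,0],[0.94,0.76,0,0,0,0],[0.94,0.74,0,0,0,0],[0,0,0,0,0,0],[0,0,0,0,0,0]]'
python3 look.py w8; python3 - <<'E'
from h import *
c=load("pics/w8.npz")
P,o,d=wcloud(c,c["pos"],c["quat"])
for lo,hi in((.008,.034),(.04,.08),(.082,.1),(.09,.1)):
  m=(np.hypot(P[...,0]-.469,P[...,1]-.312)<.034)&(P[...,2]>lo)&(P[...,2]<hi)
  q=P[m];print(len(q),((q.min(0)+q.max(0))/2).round(4),(q.max(0)-q.min(0)).round(4),np.median(q[:,2]))
go([.469,.312,.1],45)
E
```

```text
time: 12.0
ee_pos: [0.4847, 0.1696, 0.2181]
eef_rot: [0.381, 0.924, 0.0, -0.0]
ft_force: [0.2, -0.1, -0.7]
width: 0.0869
time: 12.62
ee_pos: [0.469, 0.311, 0.2179]
eef_rot: [0.381, 0.924, -0.0, 0.0]
ft_force: [0.3, -0.4, -1.3]
width: 0.0871
t 12.62 pos [0.469  0.311  0.2179] jaw az 45.1 F [ 0.3 -0.4 -1.3] w 0.0871 q [-1.07  0.2   0.47  1.66 -0.09  1.3   0.2 ]
units [-7.467 -6.081  1.204] turn [-0.0002  0.0002  0.0012]
157 [0.4659 0.3199 0.0211] [0.03   0.0323 0.0256] 0.020559944456062018
229 [0.4661 0.3201 0.0577] [0.0265 0.0257 0.0354] 0.05756404967766937
1651 [0.4707 0.3159 0.0904] [0.0384 0.0382 0.0139] 0.09169714684463698
827 [0.4708 0.3157 0.0942] [0.0258 0.0256 0.0063] 0.09515066179676229
t 12.68 pos [0.4692 0.3105 0.2181] jaw az 45.1 F [ 0.4 -0.7  0.7] w 0.0871 q [-1.07  0.2   0.47  1.66 -0.09  1.3   0.2 ]
units [0.032 0.023 2.952] turn [-0.0001  0.0002  0.0007]
```

View pics/w8.png

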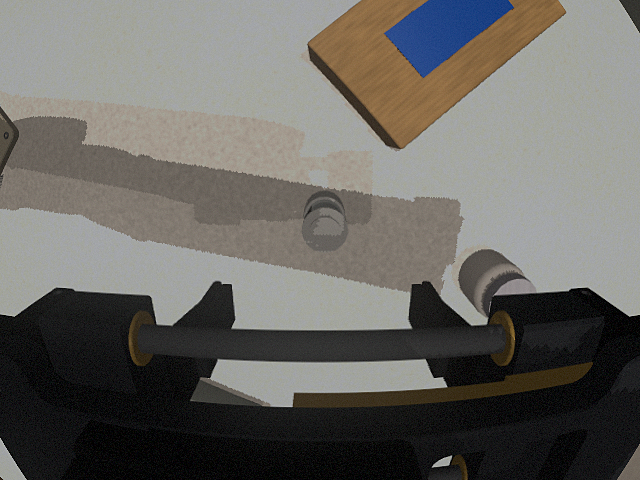

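The syringe top is at (324,222), measured at (0.471,0.316) before bias and 95 mm high as expected. Going halfway down, then checking.

```bash
python3 -c "
from h import *
go([.4692,.3133,.042],45)"
python3 -m inch '[[0.05,0.05,0.8,0,0,0],[0,0,0.8,0,0,0],[0,0,0.5,0,0,0],[0,0,0,0,0,0]]'
python3 look.py w9; python3 - <<'E'
from h import *
c=load("pics/w9.npz")
P,o,d=wcloud(c,c["pos"],c["quat"])
Q=R.from_quat(c["quat"]).inv().apply((P-c["pos"]).reshape(-1,3)).reshape(P.shape)
for lo,hi in((.082,.1),(.09,.1)):
  m=(np.hypot(P[...,0]-.469,P[...,1]-.312)<.034)&(P[...,2]>lo)&(P[...,2]<hi)
  q=P[m];print(len(q),((q.min(0)+q.max(0))/2).round(4),(q.max(0)-q.min(0)).round(4),np.median(q[:,2]))
  q=Q[m];print("tool",((q.min(0)+q.max(0))/2).round(4))
go([.469,.313,.042],45)
E
```

```text
t 12.68 pos [0.4692 0.3105 0.2181] jaw az 45.1 F [ 0.4 -0.7  0.7] w 0.0871 q [-1.07  0.2   0.47  1.66 -0.09  1.3   0.2 ]
units [0.052 0.05  4.402] turn [-0.0001  0.0002  0.0007]
time: 13.18
ee_pos: [0.4685, 0.3128, 0.1332]
eef_rot: [0.382, 0.924, -0.001, -0.0]
ft_force: [-0.1, -0.0, 0.1]
width: 0.0872
t 13.18 pos [0.4685 0.3128 0.1332] jaw az 45.1 F [-0.1 -0.   0.1] w 0.0872 q [-1.06  0.28  0.46  1.76 -0.13  1.14  0.23]
units [-7.517 -6.095 -0.906] turn [-0.0011  0.      0.0005]
2997 [0.4706 0.316  0.0903] [0.038  0.0378 0.0135] 0.09350494241544208
tool [0.0008 0.0038 0.0428]
1528 [0.4706 0.3159 0.0941] [0.0266 0.0264 0.0059] 0.09510522690454375
tool [0.0006 0.0037 0.039 ]
t 13.22 pos [0.4691 0.3134 0.1344] jaw az 45.1 F [ 0.3 -0.3  0.9] w 0.0872 q [-1.06  0.28  0.46  1.76 -0.13  1.14  0.23]
units [-0.005 -0.009  2.31 ] turn [-0.0002  0.      0.0006]
```

View pics/w9.png

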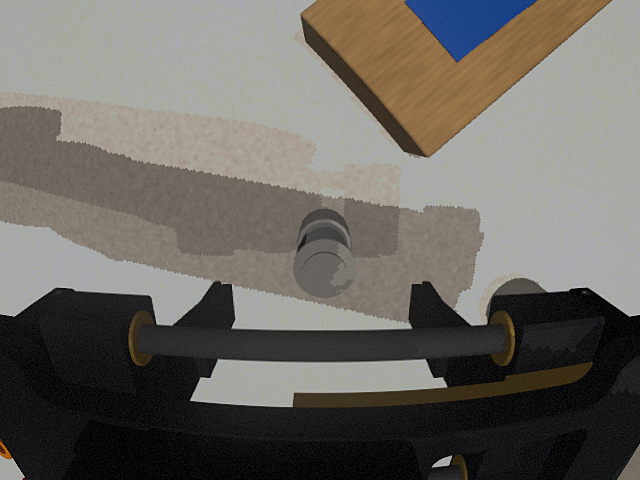

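The syringe is centred, at (324,272). Going down to just above the foot shoulder and gripping the barrel.

```bash

python3 -m inch '[[0.02,0.04,0.75,0,0,0],[0,0,0.75,0,0,0],[0,0,0.75,0,0,0],[0,0,0,0,0,0]]'
python3 -c "
from h import *
go([.469,.314,.041],45)"
python3 -m inch '[[0,0,0.03,0,0,0],[0,0,0,0,0,0]]'
python3 -m inch '[[0,0,0,0,0,0],[0,0,0,0,0,0],[0,0,0,0,0,0],[0,0,0,0,0,0],[0,0,0,0,0,0]]' -1 45
python3 -m inch '[[0,0,0,0,0,0],[0,0,0,0,0,0]]'
python3 -c "
from h import *
go([.469,.314,.041],45)"
```

```text
time: 13.72
ee_pos: [0.469, 0.3154, 0.0437]
eef_rot: [0.382, 0.924, -0.001, -0.0]
ft_force: [0.3, -0.7, 0.3]
width: 0.0871
t 13.72 pos [0.469  0.3154 0.0437] jaw az 45.1 F [ 0.3 -0.7  0.3] w 0.0871 q [-1.03  0.39  0.43  1.83 -0.19  0.96  0.27]
units [-0.026 -0.024  0.067] turn [-0.001   0.      0.0011]
time: 13.98
ee_pos: [0.4702, 0.3168, 0.0446]
eef_rot: [0.381, 0.924, 0.001, 0.0]
ft_force: [-0.5, -0.3, 0.1]
width: 0.0873
time: 14.6
ee_pos: [0.4694, 0.3162, 0.0429]
eef_rot: [0.381, 0.924, 0.0, -0.0]
ft_force: [0.0, -0.1, 0.2]
width: 0.0448
time: 14.85
ee_pos: [0.4693, 0.3162, 0.0429]
eef_rot: [0.381, 0.924, -0.0, -0.0]
ft_force: [0.7, 0.1, 0.5]
width: 0.0353
t 14.85 pos [0.4693 0.3162 0.0429] jaw az 45.2 F [0.7 0.1 0.5] w 0.0353 q [-1.03  0.39  0.43  1.83 -0.2   0.96  0.27]
units [-0.033 -0.045  0.048] turn [-0.     -0.      0.0014]
```

```bash

python3 -m inch '[[0,0,0,0,0,0],[0,0,0,0,0,0]]' -1 60
python3 -m inch '[[0,0,-0.4,0,0,0],[0,0,-0.9,0,0,0],[0,0,-0.9,0,0,0],[0,0,-0.9,0,0,0],[0,0,-0.7,0,0,0]]'
python3 -c "
from h import *
go([.552,-.113,.195],45)"
```

```text
time: 15.1
ee_pos: [0.4693, 0.3162, 0.0429]
eef_rot: [0.381, 0.924, -0.0, -0.0]
ft_force: [-0.3, -0.5, -0.8]
width: 0.0346
time: 15.72
ee_pos: [0.4697, 0.3163, 0.1978]
eef_rot: [0.381, 0.924, 0.001, 0.0]
ft_force: [-0.7, -0.1, -0.5]
width: 0.0343
t 15.72 pos [0.4697 0.3163 0.1978] jaw az 45.1 F [-0.7 -0.1 -0.5] w 0.0343 q [-1.08  0.22  0.47  1.68 -0.11  1.26  0.2 ]
units [-9.027 -6.158  0.055] turn [ 0.0011 -0.      0.0012]
```

```bash

python3 -m inch '[[-0.9,-0.61,0,0,0,0],[-0.9,-0.61,0,0,0,0],[-0.9,-0.61,0,0,0,0],[-0.9,-0.61,0,0,0,0],[-0.9,-0.61,0,0,0,0]]'
python3 -m inch '[[-0.9,-0.61,0,0,0,0],[-0.9,-0.61,0,0,0,0],[-0.9,-0.61,0,0,0,0],[-0.9,-0.61,0,0,0,0],[-0.9,-0.61,0,0,0,0]]'
python3 -m inch '[[0,0,0,0,0,0],[0,0,0,0,0,0]]'
python3 look.py w10; python3 - <<'E'
from h import *
from bench import camera
c=load("pics/w10.npz")
P,o,d=wcloud(c,c["pos"],c["quat"])
Q=R.from_quat(c["quat"]).inv().apply((P-c["pos"]).reshape(-1,3)).reshape(P.shape)
A=np.hypot(P[...,0]-.511,P[...,1]+.07)<.034
for lo,hi in((.081,.0875),(.088,.093),(.109,.125),(.1145,.12)):
    s=A&(P[...,2]>lo)&(P[...,2]<hi);q=P[s];t=Q[s]
    if len(q): print(lo,len(q),((q.min(0)+q.max(0))/2).round(4),(q.max(0)-q.min(0)).round(4),"tool",((t.min(0)+t.max(0))/2).round(4))
for lo,hi in((-.06,-.035),(-.052,-.047),(0.005,.043),(.01,.02),(.02,.03),(.03,.042)):
    m=(abs(Q[...,0])<.03)&(abs(Q[...,1])<.03)&(Q[...,2]>lo)&(Q[...,2]<hi);q=Q[m]
    if len(q): print("held",lo,hi,len(q),q.min(0).round(4),q.max(0).round(4))
for n in("scene","top"):
    c=camera(n);np.savez(f"pics/{n}1.npz",**c);cv2.imwrite(f"pics/{n}1.png",c["img"][:,:,::-1])
E
```

```text
time: 16.35
ee_pos: [0.5112, 0.1013, 0.1961]
eef_rot: [0.381, 0.924, 0.001, 0.0]
ft_force: [0.6, -0.3, -0.7]
width: 0.0343
time: 16.98
ee_pos: [0.5529, -0.112, 0.1961]
eef_rot: [0.381, 0.924, 0.001, 0.0]
ft_force: [1.0, 0.6, -0.9]
width: 0.034
time: 17.23
ee_pos: [0.5527, -0.1102, 0.1955]
eef_rot: [0.381, 0.924, 0.0, 0.0]
ft_force: [-0.0, 0.8, -1.0]
width: 0.0343
t 17.23 pos [ 0.5527 -0.1102  0.1955] jaw az 45.2 F [-0.   0.8 -1. ] w 0.0343 q [-0.53  0.25  0.77  1.7  -0.19  1.26  1.06]
units [ 1.442 -0.091  0.638] turn [ 0.0004 -0.0001  0.0014]
0.081 3262 [ 0.5111 -0.0694  0.0842] [0.0552 0.0554 0.0064] tool [ 5.790e-02 -1.000e-04  1.113e-01]
0.088 198 [ 0.5108 -0.0694  0.0909] [0.0233 0.0233 0.0043] tool [ 0.0584 -0.0006  0.1047]
0.109 288 [ 0.5109 -0.0697  0.1137] [0.0132 0.0124 0.0094] tool [ 0.0582 -0.0014  0.0818]
0.1145 111 [ 0.5108 -0.0695  0.1165] [0.0079 0.0079 0.0039] tool [ 0.0586 -0.0007  0.0791]
held -0.06 -0.035 5169 [-0.0186 -0.028  -0.06  ] [ 0.0181  0.0299 -0.035 ]
held -0.052 -0.047 952 [-0.0126 -0.0202 -0.052 ] [ 0.002   0.0244 -0.047 ]
held 0.005 0.043 1584 [-0.0019 -0.0188  0.005 ] [0.019  0.0206 0.0418]
held 0.01 0.02 434 [ 0.0026 -0.0181  0.01  ] [0.019  0.0205 0.02  ]
held 0.02 0.03 358 [ 0.0011 -0.0186  0.02  ] [0.0187 0.0205 0.0299]
held 0.03 0.042 352 [ 0.0016 -0.0188  0.0301] [0.019  0.0206 0.0418]
```

View pics/w10.png

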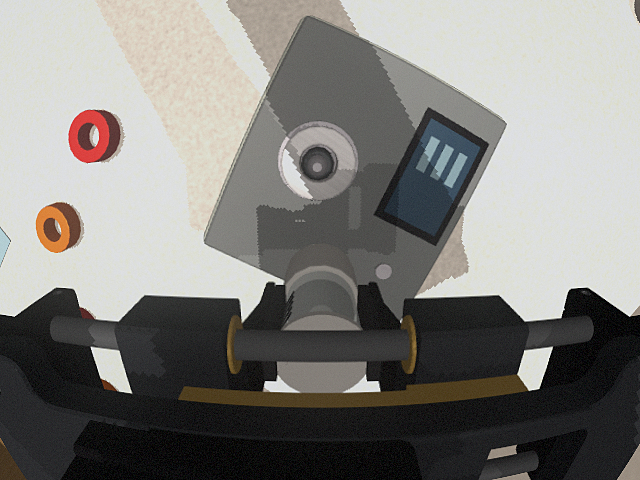

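View pics/scene1.png

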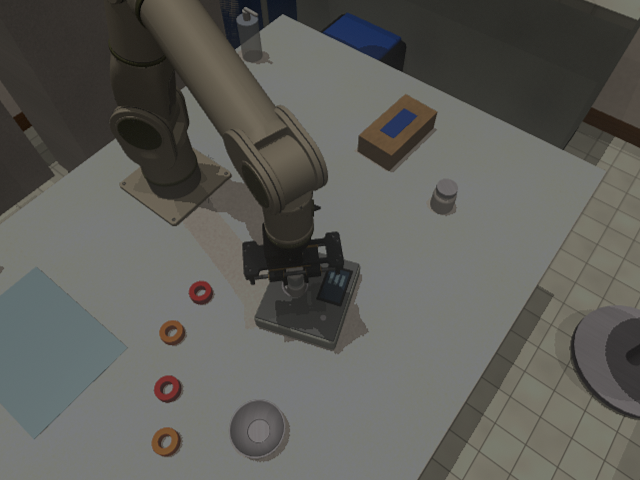

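The post is at (318,160) and the syringe hangs straight in the jaws. The held-foot measurement and the ring-based post estimate agree within 1 mm, so I'm moving over the post.

```bash
python3 -c "
from h import *
go([.509,-.0698,.17],45.2)"
python3 -m inch '[[0.5,-0.02,0,0,0,0],[0.5,-0.02,0,0,0,0],[0.48,-0.01,0,0,0,0],[0,0,0.3,0,0,0],[0,0,0.3,0,0,0]]'
python3 -m inch '[[0,0,0,0,0,0],[0,0,0,0,0,0]]'
python3 -c "
from h import *
go([.509,-.0698,.155],45.2)"
```

```text
t 17.38 pos [ 0.5527 -0.1093  0.1952] jaw az 45.3 F [ 0.5  0.2 -1.4] w 0.0347 q [-0.54  0.25  0.77  1.7  -0.19  1.26  1.06]
units [ 1.471 -0.069  0.63 ] turn [ 0.0003 -0.0002  0.0007]
time: 18.0
ee_pos: [0.5095, -0.0702, 0.1702]
eef_rot: [0.381, 0.925, 0.0, 0.0]
ft_force: [0.2, -0.6, -0.8]
width: 0.0343
time: 18.25
ee_pos: [0.5094, -0.0709, 0.1708]
eef_rot: [0.382, 0.924, -0.0, -0.0]
ft_force: [1.1, -0.0, -0.7]
width: 0.0345
t 18.25 pos [ 0.5094 -0.0709  0.1708] jaw az 45.1 F [ 1.1 -0.  -0.7] w 0.0345 q [-0.64  0.14  0.75  1.85 -0.1   1.19  0.93]
units [0.026 0.012 0.395] turn [-0.0003  0.0001 -0.0007]
```

```bash

python3 -m inch '[[0.02,0.01,0.15,0,0,0],[0,0,0.15,0,0,0],[0,0,0.15,0,0,0],[0,0,0,0,0,0],[0,0,0,0,0,0]]'
python3 -m inch '[[0,0,0.1,0,0,0],[0,0,0.1,0,0,0],[0,0,0,0,0,0],[0,0,0,0,0,0]]'
python3 look.py w11
python3 -c "
from h import *
go([.509,-.0698,.137],45.2)"
```

```text
time: 18.88
ee_pos: [0.509, -0.0695, 0.153]
eef_rot: [0.381, 0.924, 0.0, 0.0]
ft_force: [0.1, -0.4, -1.9]
width: 0.0345
time: 19.38
ee_pos: [0.5089, -0.0695, 0.1449]
eef_rot: [0.381, 0.924, 0.0, -0.0]
ft_force: [0.2, 0.5, -1.3]
width: 0.0342
t 19.38 pos [ 0.5089 -0.0695  0.1449] jaw az 45.2 F [ 0.2  0.5 -1.3] w 0.0342 q [-0.63  0.17  0.75  1.89 -0.12  1.14  0.95]
units [-0.051 -0.041 -0.627] turn [-0.     -0.      0.0014]
t 19.43 pos [ 0.509  -0.0695  0.145 ] jaw az 45.2 F [ 0.2 -0.1 -0.8] w 0.0343 q [-0.63  0.17  0.75  1.89 -0.12  1.14  0.95]
units [-0.006 -0.006  0.199] turn [ 0.      0.     -0.0003]
```

View pics/w11.png

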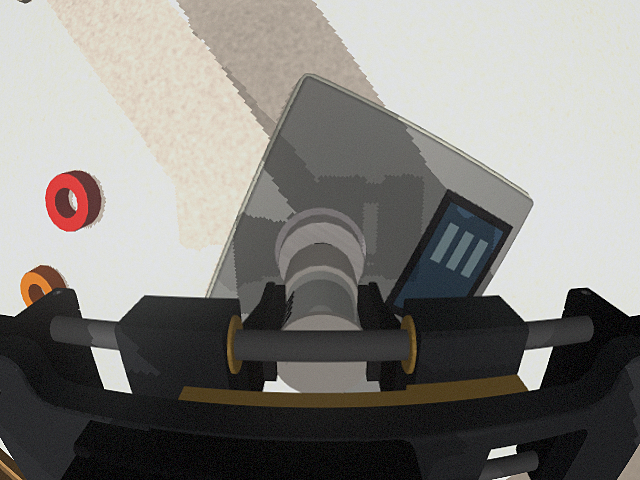

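The foot is 14 mm over the tip with no side force. Going on to the sleeve.

```bash

python3 -m inch '[[0,0,0.1,0,0,0],[0,0,0.1,0,0,0],[0,0,0,0,0,0],[0,0,0,0,0,0]]'
python3 -m inch '[[0,0,0.05,0,0,0],[0,0,0.05,0,0,0],[0,0,0.03,0,0,0],[0,0,0,0,0,0],[0,0,0,0,0,0]]'
```

```text
time: 19.92
ee_pos: [0.5089, -0.0695, 0.1369]
eef_rot: [0.381, 0.924, -0.0, -0.0]
ft_force: [-0.0, 0.1, -0.7]
width: 0.0347
time: 20.55
ee_pos: [0.509, -0.0695, 0.1319]
eef_rot: [0.381, 0.924, 0.0, 0.0]
ft_force: [-1.4, -0.1, 3.9]
width: 0.0346
```

The spring is responding at about 5 N for about 5 mm of travel, which matches. Pressing to the stop.

```bash

python3 -m inch '[[0,0,0.05,0,0,0],[0,0,0.05,0,0,0],[0,0,0,0,0,0],[0,0,0,0,0,0]]'
python3 -m inch '[[0,0,0.025,0,0,0],[0,0,0,0,0,0],[0,0,0,0,0,0]]'
python3 -m inch '[[0,0,0.025,0,0,0],[0,0,0,0,0,0],[0,0,0,0,0,0]]'
```

```text
time: 21.05
ee_pos: [0.5091, -0.0695, 0.1278]
eef_rot: [0.381, 0.924, 0.0, 0.0]
ft_force: [-1.2, -0.7, 5.7]
width: 0.0345
time: 21.42
ee_pos: [0.5091, -0.0695, 0.1269]
eef_rot: [0.381, 0.924, 0.0, 0.0]
ft_force: [0.0, -0.7, 6.6]
width: 0.0339
time: 21.8
ee_pos: [0.5094, -0.0698, 0.1266]
eef_rot: [0.382, 0.924, 0.0, 0.0]
ft_force: [-3.3, -0.8, 14.4]
width: 0.0348
```

```bash

python3 -m inch '[[0,0,0.025,0,0,0],[0,0,0,0,0,0],[0,0,0,0,0,0]]'
python3 look.py w12
python3 - <<'E'
from h import *
from bench import camera
c=load("pics/w12.npz")
P,o,d=wcloud(c,c["pos"],c["quat"]);Q=R.from_quat(c["quat"]).inv().apply((P-c["pos"]).reshape(-1,3)).reshape(P.shape)
m=(np.hypot(P[...,0]-.511,P[...,1]+.0695)<.03)&(P[...,2]>.08)&(P[...,2]<.0865);q=P[m];print("ring top",len(q),np.median(q[:,2]))
m=(abs(Q[...,0])<.03)&(abs(Q[...,1])<.0215)&(Q[...,2]>.005)&(Q[...,2]<.05);q=Q[m];print(np.histogram(q[:,2],bins=np.arange(.004,.052,.004)))
cv2.imwrite("pics/w12c.png",cv2.resize(c["img"][180:400,200:440,::-1],None,fx=3,fy=3))
c=camera("scene");np.savez("pics/scene2.npz",**c);cv2.imwrite("pics/s2c.png",cv2.resize(c["img"][210:350,220:380,::-1],None,fx=4,fy=4))
P=cloud(c)
for n,p,h in(("dish",(.652,-.371),.04),("jar",(.652,.39),.085),("box",(.414,.522),.07)):
    m=(np.hypot(P[...,0]-p[0],P[...,1]-p[1])<.15)&(P[...,2]>.012)&(P[...,2]<.1)
    if n!="box": m&=np.hypot(P[...,0]-p[0],P[...,1]-p[1])<.075
    q=P[m];print(n,((q.min(0)+q.max(0))/2).round(3),(q.max(0)-q.min(0)).round(3))
E
```

```text
time: 22.18
ee_pos: [0.5099, -0.0701, 0.1265]
eef_rot: [0.382, 0.924, 0.001, 0.001]
ft_force: [-6.2, -0.7, 23.3]
width: 0.0347
t 22.18 pos [ 0.5099 -0.0701  0.1265] jaw az 45.1 F [-6.2 -0.7 23.3] w 0.0347 q [-0.62  0.19  0.74  1.9  -0.15  1.1   0.97]
units [-0.025 -0.046 -1.088] turn [0.0008 0.0006 0.0011]
ring top 2063 0.08401033755867113
(array([ 270,  194,  182,  171,  148,  142,  150,  143,  116, 1366,  141]), array([0.004, 0.008, 0.012, 0.016, 0.02 , 0.024, 0.028, 0.032, 0.036,
       0.04 , 0.044, 0.048]))
dish [ 0.652 -0.371  0.03 ] [0.119 0.117 0.036]
jar [0.654 0.389 0.052] [0.062 0.061 0.079]
box [0.414 0.522 0.045] [0.135 0.243 0.067]
```

View pics/w12c.png

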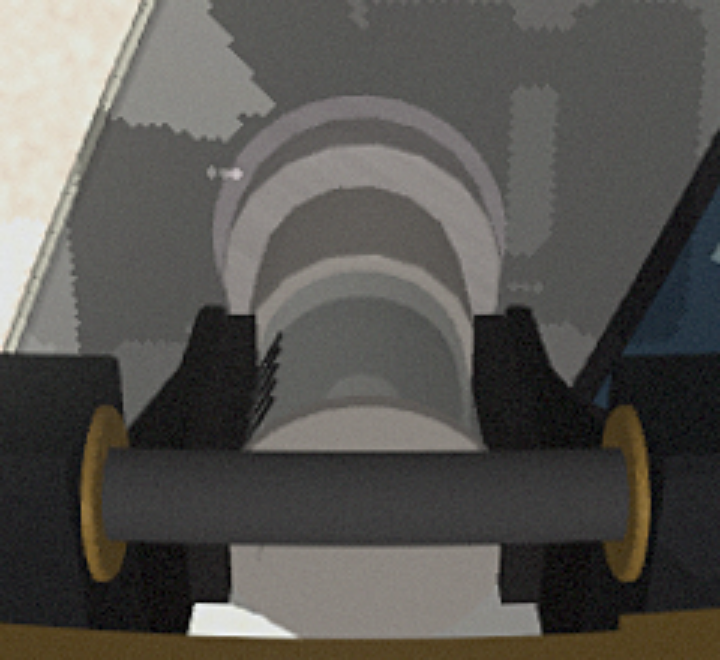

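View pics/s2c.png

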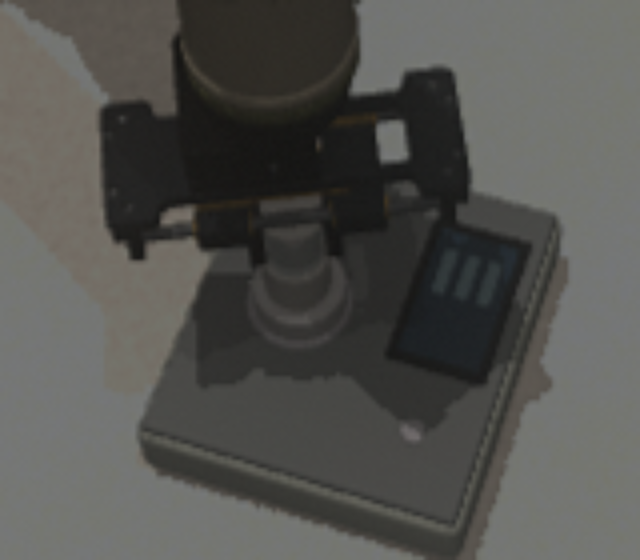

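The foot bottom is at 84 mm, level with the ring top, and the dish, jar and box are unmoved. One steadiness check before handing in.

```bash

python3 -m inch '[[0,0,0,0,0,0],[0,0,0,0,0,0],[0,0,0,0,0,0],[0,0,0,0,0,0]]'
python3 -m inch '[[0,0,0,0,0,0],[0,0,0,0,0,0],[0,0,0,0,0,0],[0,0,0,0,0,0]]'
```

```text
time: 22.78
ee_pos: [0.5099, -0.07, 0.1265]
eef_rot: [0.382, 0.924, 0.001, 0.001]
ft_force: [-7.1, -1.3, 23.6]
width: 0.0344
time: 23.28
ee_pos: [0.5099, -0.07, 0.1265]
eef_rot: [0.382, 0.924, 0.001, 0.001]
ft_force: [-6.4, -1.3, 23.3]
width: 0.0347
```

```bash
python3 -c "
from bench import close_job
print(close_job())"
```

```text
the job is handed in; nothing more can be done
None
```

The job is handed in at about 23.3 s of the 64 s allowed: the ring is on the deck and the syringe is pressed down on it, still gripped.

- **Ring:** I threaded the silver ring over the post and sleeve, touched it down on the deck and let it go. Its top then measured 84.0 mm with a tilt of about 0.002 rad (lying flat), and it read 84.0 mm again with the syringe pressed on it.
- **Syringe:** I lowered it foot down over the post and pressed the sleeve. Resistance rose gradually to about 7 N above the unloaded reading, then sharply at the stop. The foot's underside is at about 84 mm, level with the ring's top.
- **Final hold:** It held steady for the last second before hand-in at about 23 N downwards, with a 60 N grip and no slip. There is also about 6 N of sideways force, which I left alone.
- **Bystanders:** The dish, jar and glove box measured within about 2 mm of their starting positions.
- **Disagreement:** The wrist and fixed cameras differed by about 2.5 mm on the post and up to 4 mm on the syringe. I used measurements relative to the held part, and both parts went over the post without catching.

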